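# Check the screw caps and shelve the jars

## Robot

A 7-joint arm with a two-finger parallel gripper is mounted at the origin on a cart in front of the work surface, level with it; the furniture and walls round the work are solid. World frame = base frame: x ahead of the robot, y to its left, z up, the work surface at z = 0. Lengths are in mm, angles in degrees, forces in N, time in s.
With the tool pointing down it reaches from about 425 to 875 mm from the base axis. Payload 4.7 kg.
Tool frame: the origin (TCP) lies midway between the tips of the shut fingers; the grasp point (between the pads) lies 19 mm behind it; z points along the fingers, y is the direction in which the jaws open and shut (so a half turn about z gives the same grasp; the last joint's range is limited). The gripper opens to 85 mm and grips with 20 to 120 N. Pads are 22 mm wide; open, the fingers measure 114 mm over their backs; the gripper's body (76 mm by 85 mm) begins 54 mm behind the grasp point. The pads swing forward as they close: fully open they stand 13 mm farther back than shut.
Start: joints at [-72.703, 18.392, -4.016, 83.108, 1.295, 78.541, -3.26], TCP at [184.527, 623.28, 204.849] pointing down, gripper open.
Joint ranges: [-163.93, 163.93], [-17.29, 119.83], [-79.2, 71.16], [3.27, 140.29], [-89.18, 269.18], [5.43, 117.66], [-154.24, 154.24]. Speed limits (degrees/s): [147.25, 147.25, 180, 180, 180, 180, 180].

## Interface

Orientations are given as a 3x3 rotation matrix whose columns are the frame's x, y, z axes.
In Python, from rig import telemetry, eyes, hand_in gives the robot as it stands.
- The arm moves only by the shell command python3 -m pendant 'ROWS' [OPENING] [FORCE]. ROWS is JSON, a list of rows, each a list of 4 numbers: the shift along the tool's x, y, z scaled (see below), then the turn about the tool's z scaled (see below). A call has 1 to 8 rows; each row is the pose to reach, as a shift and turn from the pose commanded when the call began, along the tool's axes at that moment; what a row does not reach only later rows make up. The controller multiplies each number of a shift by 0.75 m and each number of a turn by 120 degrees. A row lasts 1/10 s, in which the tool goes at most 50 mm and 8.59 degrees, less where a joint would pass 70% of its speed; a pose out of reach is approached as far as the arm can. A call with a number of a shift or a turn outside -1 to 1 is refused whole. A call with a gripper value outside its range is refused whole. OPENING is the opening in per cent of the stroke, from 0 (shut) to 100 (fully open), set as the call begins (- or left out, the last holds). The fingers move at their own pace and stop on an object; FORCE is the grip in N (left out, the last holds). Time passes only in rows, so rows that repeat a pose let the fingers close. It gives the time, the measured TCP pose, the force and the opening at its end, in the units of the state.
- telemetry.sense(): the state, without advancing time (a new reading comes with each control period).
- eyes.get_image(name): name is "scene" or "top" or "wrist"; returns the picture (400x640x3 uint8, blue, green, red); there is no depth.
- eyes.get_calibration(name): a dict with "vertical_fov" (degrees; the focal length in pixels is half the picture's height over the tangent of half this angle, whatever the lens; pixels are square), "cx", "cy" (the principal point, pixels), "distortion" ([k1, k2, p1, p2, k3] as OpenCV has them; the pictures are not rectified), "pose" (4x4, takes a point from camera to world coordinates); the wrist camera has in their place "hand_eye" (4x4, takes a point from camera to tool coordinates, whose origin is the TCP and whose axes are the flange's). Camera axes: x right, y up, looking along -z (the intrinsics and any distortion apply to the point x, -y, -z); pixel columns grow to the right and rows downward; lengths in mm; the calibration is good to about 2 mm. A picture is of the moment at which its call begins: read the wrist's pose just before it. get_calibration takes no time and is no camera call.
- hand_in(): hands the job in, once; it reports no verdict.
The state is a dict: "time": time; "joint_pos": joint angles; "joint_vel": joint speeds; "tau": joint torques, N m; "position": TCP position; "eef_rot": TCP orientation; "contact_force": force on the tool from outside, world axes, zero at the start; "wrist_torque": the same for the moment, N m; "gripper_width": finger opening in mm.
Only numpy, scipy, OpenCV 4.12 (cv2) and the standard library are available. Lean on these libraries where they do the work, as an engineer would, in place of code of your own. Each camera call takes 0.05 s, during which the arm holds its last target. There are 200 camera calls.

## Task

Some of the three blue jars on the worktop are not closed properly, and it hardly shows, so try each silver screw cap by hand: screw every loose one clockwise until it is tight before you lift that jar. Stand all three jars upright, caps tight, on the low wooden shelf, and leave the other things where they are.

Things in the scene. Friction and masses are not known exactly. Their poses are not given: they have to be found in the camera images.
- jar1_mid (a point): Centre of a jar, half-way up (60 mm over its underside); z up along its axis. Square blue ceramic body 58 x 58 mm, 84 mm high, paper label, short neck, silver ribbed screw cap 54 mm across, 26 mm high (34 to 60 mm above this point). 120 mm high in all, about 0.43 kg. The three jars look alike and stand free on the worktop.
- jar1_cap (a joint): That jar's screw cap, rad: 0 = tight at its stop, positive = unscrewed (anticlockwise from above). Tight ones start within 0.02, loose ones 0.5 to 1.2 open. It turns against 0.03 N m and stays where left; the jar's foot holds better, so the jar stands still until its cap is tight, then turns with it. The cap cannot come off; the jar can be lifted by it.
- jar2_mid (a point): Centre of a jar, half-way up (60 mm over its underside); z up along its axis. Square blue ceramic body 58 x 58 mm, 84 mm high, paper label, short neck, silver ribbed screw cap 54 mm across, 26 mm high (34 to 60 mm above this point). 120 mm high in all, about 0.43 kg. The three jars look alike and stand free on the worktop.
- jar2_cap (a joint): That jar's screw cap, rad: 0 = tight at its stop, positive = unscrewed (anticlockwise from above). Tight ones start within 0.02, loose ones 0.5 to 1.2 open. It turns against 0.03 N m and stays where left; the jar's foot holds better, so the jar stands still until its cap is tight, then turns with it. The cap cannot come off; the jar can be lifted by it.
- jar3_mid (a point): Centre of a jar, half-way up (60 mm over its underside); z up along its axis. Square blue ceramic body 58 x 58 mm, 84 mm high, paper label, short neck, silver ribbed screw cap 54 mm across, 26 mm high (34 to 60 mm above this point). 120 mm high in all, about 0.43 kg. The three jars look alike and stand free on the worktop.
- jar3_cap (a joint): That jar's screw cap, rad: 0 = tight at its stop, positive = unscrewed (anticlockwise from above). Tight ones start within 0.02, loose ones 0.5 to 1.2 open. It turns against 0.03 N m and stays where left; the jar's foot holds better, so the jar stands still until its cap is tight, then turns with it. The cap cannot come off; the jar can be lifted by it.
- shelf_top (a point): Middle of the upper face of the low light-wood jar shelf, fixed: board 125 mm deep (x), 340 mm long (y), upper face 50 mm over the worktop. Back rail (8 mm thick, 22 high) on its +x edge, lips (7 thick, 12 high) at both ends. Empty at first; holds the jars in a row, say at y -105, 0, +105 mm and x -4 mm.
- pepper_mill: Bystander, loose: wooden pepper mill, 58 mm across, 170 mm high, at the back. Origin at the centre of its underside.
- salt_shaker: Bystander, loose: glass salt shaker with metal top, 44 mm across, 90 mm high. Origin at the centre of its underside.
- egg_cup: Bystander, loose: white egg cup, 49 mm across, 52 mm high. Origin at the centre of its underside.
- candle: Bystander, loose: candle in a white pot, 66 mm across, 78 mm high. Origin at the centre of its underside.
- teaspoon: Bystander, loose: steel teaspoon, 139 mm long along its x, lying between the jars and the shelf. Origin at the centre of its underside.

How it is judged (in metres and radians):
At the end, for the whole second after the job is handed in: All three caps are within 0.1 rad of tight; each jar stands on the shelf board itself (foot within 6 mm of its upper face), its axis from 45 mm in front of to 40 mm behind the board's middle line and within 150 mm of its middle lengthwise, tilted less than 0.1 rad and at rest (value of joint each of jar1_cap, jar2_cap, jar3_cap below 0.1 rad and x of jar1_mid in the frame of shelf_top between -0.045 and 0.04 m and y of jar1_mid in the frame of shelf_top between -0.15 and 0.15 m and z of jar1_mid in the frame of shelf_top between 0.054 and 0.066 m and angle between each of jar1_mid, jar2_mid, jar3_mid's own z axis and vertical below 0.1 rad and linear speed of each of jar1, jar2, jar3 below 0.02 m/s and x of jar2_mid in the frame of shelf_top between -0.045 and 0.04 m and y of jar2_mid in the frame of shelf_top between -0.15 and 0.15 m and z of jar2_mid in the frame of shelf_top between 0.054 and 0.066 m and x of jar3_mid in the frame of shelf_top between -0.045 and 0.04 m and y of jar3_mid in the frame of shelf_top between -0.15 and 0.15 m and z of jar3_mid in the frame of shelf_top between 0.054 and 0.066 m); the robot touches nothing.
It fails at once if jar 1 was lifted while its cap was still loose (lifted over 25 mm with the cap more than 0.15 rad open) (height (world z) of jar1_mid above 0.085 m and value of joint jar1_cap above 0.15 rad).
It fails at once if jar 2 was lifted while its cap was still loose (lifted over 25 mm with the cap more than 0.15 rad open) (height (world z) of jar2_mid above 0.085 m and value of joint jar2_cap above 0.15 rad).
It fails at once if jar 3 was lifted while its cap was still loose (lifted over 25 mm with the cap more than 0.15 rad open) (height (world z) of jar3_mid above 0.085 m and value of joint jar3_cap above 0.15 rad).
It fails at once if one of the other things on the worktop was pushed away (over 30 mm) (distance of any of pepper_mill, salt_shaker, egg_cup, candle, teaspoon from where it was at the start of the episode above 0.03 m).
It also fails if it takes over 69 s, if anything falls off the work surface, if the arm or the gripper's body presses on something with over 40 N, if the wrist force passes 120 N, or if a joint passes its speed limit or range.

## Working session

There is one attempt and no reset: what is moved stays moved. The work goes in short steps, Python scripts to look and compute and a shell command to move; the robot and the scene stay as the last step left them, time stands still between calls to the robot, and variables do not carry over. Pictures are saved under pics/ and viewed, on a budget of 10 in all, crops included, one or two more only if the job needs it, and the job is handed in when it is done.

```bash
ls; mkdir -p pics
python3 - <<'E'
from rig import telemetry, eyes
import cv2,numpy as np
s=telemetry.sense(); print(s)
a=[]
for n in("scene","top"):
    im=eyes.get_image(n); cv2.imwrite(f"pics/{n}0.png",im); c=eyes.get_calibration(n); print(n,c)
print(eyes.get_calibration("wrist"))
E
```

```text
pics
{'time': 0.0, 'joint_pos': array([-72.70260474,  18.44015848,  -4.01410167,  83.17563705,
         1.29480302,  78.54185571,  -3.25918204]), 'joint_vel': array([-0.04618559, -0.0531394 ,  0.04229343,  0.01417867,  0.04491206,
        0.03956626, -0.0280239 ]), 'tau': array([-8.39508380e-05, -4.93576241e+01, -3.82284606e-01, -3.14332867e+01,
        1.28299557e-02,  1.14259886e-02, -1.50680330e-05]), 'position': array([184.39016845, 622.66949914, 203.70447544]), 'eef_rot': array([[-9.58878194e-01,  2.83817550e-01, -4.54719149e-04],
       [ 2.83817894e-01,  9.58876295e-01, -1.91168904e-03],
       [-1.06551486e-04, -1.96213436e-03, -9.99998069e-01]]), 'contact_force': array([0.29849768, 0.21483403, 0.84155949]), 'wrist_torque': array([-0.01774622, -0.03255325, -0.020667  ]), 'gripper_width': 85.30378296421027}
scene {'vertical_fov': 44.200795195088226, 'cx': 327.17010435303945, 'cy': 193.1989453631313, 'distortion': array([0.01385775, 0.        , 0.        , 0.        , 0.        ]), 'pose': array([[ 8.66730049e-01,  3.43919059e-01, -3.61246041e-01,
         1.23717102e+02],
    
[... 611 characters left out ...]
       [ 1.54736486e-02,  1.83432738e-01,  9.82910472e-01,
         1.23321276e+03],
       [ 0.00000000e+00,  0.00000000e+00,  0.00000000e+00,
         1.00000000e+00]])}
{'vertical_fov': 70.52473325856411, 'cx': 326.4336640824614, 'cy': 202.56116049953013, 'distortion': array([-0.04218312,  0.        ,  0.        ,  0.        ,  0.        ]), 'hand_eye': array([[-4.96730190e-04,  9.65252820e-01,  2.61317330e-01,
         6.75793006e+01],
       [ 9.99999144e-01,  7.95840897e-04, -1.03880560e-03,
         2.40610766e-01],
       [-1.21067705e-03,  2.61316590e-01, -9.65252389e-01,
        -1.69402728e+02],
       [ 0.00000000e+00,  0.00000000e+00,  0.00000000e+00,
         1.00000000e+00]])}
```

View pics/top0.png

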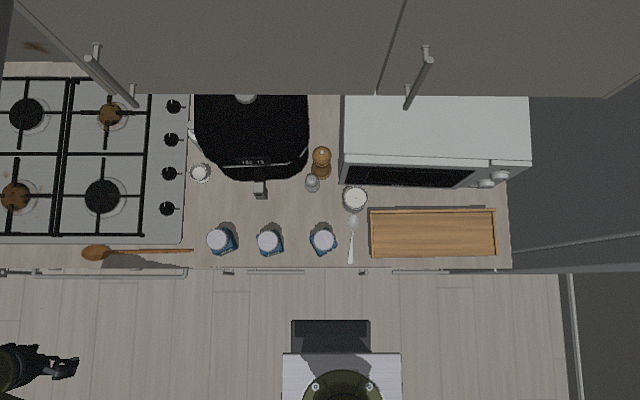

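View pics/scene0.png

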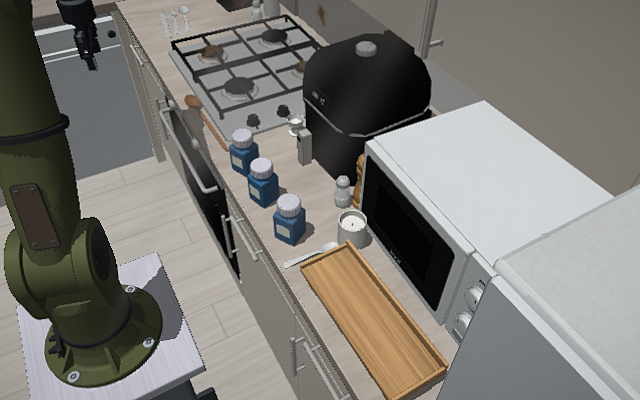

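The top view shows the caps near (218,236), (268,237) and (323,237) and the shelf board at (370–496, 208–257). The spoon is at (351,240), the candle at (355,198), and the microwave is behind the shelf. In the scene view the caps are near (242,136), (262,166) and (289,204).

```bash
cat > h.py <<'E'
import cv2,numpy as np
from rig import telemetry, eyes
def K(c): 
    f=200/np.tan(np.radians(c["vertical_fov"]/2)); return np.array([[f,0,c["cx"]],[0,f,c["cy"]],[0,0,1]])
def ray(c,uv,pose=None):
    P=c["pose"] if pose is None else pose
    p=cv2.undistortPoints(np.array([[uv]],float),K(c),c["distortion"])[0,0]
    return P[:3,3],P[:3,:3]@np.array([p[0],-p[1],-1])
def onz(c,uv,z,pose=None):
    o,d=ray(c,uv,pose); return o+d*(z-o[2])/d[2]
def cross(c1,u1,c2,u2):
    o1,d1=ray(c1,u1);o2,d2=ray(c2,u2)
    t=np.linalg.lstsq(np.c_[d1,-d2],o2-o1,rcond=None)[0]
    a,b=o1+d1*t[0],o2+d2*t[1]; return (a+b)/2,np.linalg.norm(a-b)
def go(goal,yaw=None):
    "rows' numbers (scaled) from now to TCP goal; yaw=direction of tool y in deg, mod 180"
    s=telemetry.sense();R=s["eef_rot"];d=R.T@(np.array(goal)-s["position"])/750
    y=np.degrees(np.arctan2(R[1,1],R[0,1])); 
    print("pos",s["position"].round(1),"tool y at",y.round(1),"shift",d.round(4))
    if yaw is not None: 
        t=-((yaw-y+90)%180-90); print("turn",round(t,1),"scaled",round(t/120,4))
E
python3 - <<'E'
from h import *
T=eyes.get_calibration("top");S=eyes.get_calibration("scene")
res={}
for n,c in(("top",T),("scene",S)):
    im=cv2.imread(f"pics/{n}0.png");h=cv2.cvtColor(im,cv2.COLOR_BGR2HSV)
    m=cv2.inRange(h,(98,80,30),(125,255,255))
    N,_,st,ce=cv2.connectedComponentsWithStats(m)
    for i in range(1,N):
        if st[i,4]>60: print(n,"blue",st[i],ce[i].round())
    # cap: cool-ish bright pixels (b>=r) near guesses
    g={"top":[(218,236),(268,237),(323,237)],"scene":[(242,136),(262,166),(289,204)]}[n]
    i16=im.astype(int); m=((i16[...,2]-i16[...,0]<8)&(i16.min(2)>110)).astype(np.uint8)
    res[n]=[]
    for u,v in g:
        w=np.zeros_like(m);w[v-22:v+22,u-20:u+20]=m[v-22:v+22,u-20:u+20]
        N,_,st,ce=cv2.connectedComponentsWithStats(w);k=1+np.argmax(st[1:,4])
        print(n,st[k],ce[k].round(1));res[n].append(ce[k])
        if n=="top":print("   z120",onz(c,ce[k],118).round(1))
for a,b in zip(res["top"],res["scene"]): print(cross(T,a,S,b))
for uv in[(370,209),(496,209),(372,254),(496,257)]: print("shelf",onz(T,uv,55).round())
print("candle top",onz(T,(355,193),78).round(),"spoon",onz(T,(350,262),3).round(),onz(T,(355,218),3).round())
print("mw: front low/hi",[onz(T,(430,187),z).round() for z in(0,200,250)])
pts=[(370,205),(345,160),(485,100),(640,190)]
big=np.hstack([cv2.resize(cv2.imread("pics/top0.png")[170:290,180:380],None,fx=4,fy=4,interpolation=2)]);cv2.imwrite("pics/crop1.png",big)
E
```

```text
top blue [212 227  26  28 175] [227. 242.]
top blue [260 230  23  26 114] [274. 246.]
top blue [310 235  27  21  98] [320. 247.]
top [206 229  21  21 334] [215.9 239. ]
   z120 [444.  321.4 118. ]
top [257 231  21  21 336] [266.9 240.8]
   z120 [439.7 192.8 118. ]
top [313 230  22  21 332] [323.4 239.9]
   z120 [442.4  50.4 118. ]
scene blue [ 229  142   50   66 1190] [256. 175.]
scene blue [273 208  32  38 659] [291. 226.]
scene [222 114  40  34 869] [238.4 128. ]
scene [250 157  22  22 313] [260. 166.]
scene [276 193  26  24 412] [287.7 203.3]
(array([439.40615654, 317.02085851, 140.67881036]), np.float64(5.037950050512343))
(array([439.25071279, 194.14932211, 109.10270328]), np.float64(2.646461038398741))
(array([442.10618766,  50.59386233, 109.27337359]), np.float64(2.2306579916376985))
shelf [532. -77.  55.]
shelf [ 533. -421.   55.]
shelf [411. -80.  55.]
shelf [ 403. -412.   55.]
candle top [571. -35.  78.] spoon [392. -25.   3.] [515. -41.   3.]
mw: front low/hi [array([ 605., -258.,    0.]), array([ 562., -204.,  200.]), array([ 551., -191.,  250.])]
```

View pics/crop1.png

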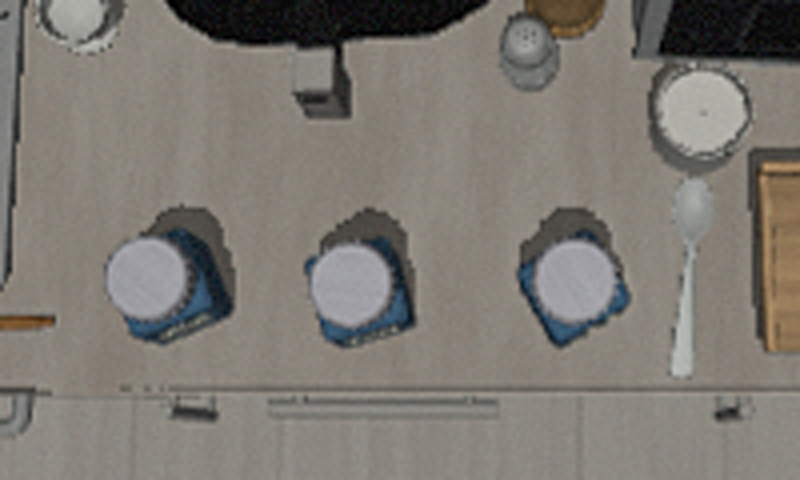

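The two views agree: cap centres are at (444,321), (440,193) and (442,50), and the shelf middle is about (468,-248). Jar a sits on the hob side. I'm moving above jar a for a closer wrist look.

```bash
python3 -c "
from h import *
go((443.7,321.2,200),73.5)"
```

```text
pos [184.4 622.7 203.8] tool y at 73.5 shift [-0.4456 -0.2874  0.0056]
turn 0.0 scaled 0.0001
```

```bash
python3 -m pendant '[[-0.446,-0.287,0.005,0],[-0.446,-0.287,0.005,0],[-0.446,-0.287,0.005,0],[-0.446,-0.287,0.005,0],[-0.446,-0.287,0.005,0],[-0.446,-0.287,0.005,0],[-0.446,-0.287,0.005,0],[-0.446,-0.287,0.005,0]]' 100 40
python3 -m pendant '[[0,0,0,0],[0,0,0,0]]'
cat >> h.py <<'E'
def wrist(name,guess,z=120):
    s=telemetry.sense();im=eyes.get_image("wrist");cv2.imwrite(f"pics/{name}.png",im);c=eyes.get_calibration("wrist")
    M=np.eye(4);M[:3,:3]=s["eef_rot"];M[:3,3]=s["position"];P=M@c["hand_eye"]
    # predicted pixel of guess
    q=np.linalg.inv(P)@np.r_[guess,z,1];k=K(c);u=k[0,2]+k[0,0]*q[0]/-q[2];v=k[1,2]+k[0,0]*-q[1]/-q[2];r=k[0,0]*27/-q[2]
    print("predicted px",round(u),round(v),"radius",round(r))
    g=cv2.medianBlur(cv2.cvtColor(im,cv2.COLOR_BGR2GRAY),5)
    h=cv2.HoughCircles(g,cv2.HOUGH_GRADIENT,1,20,param1=80,param2=18,minRadius=int(r*.85),maxRadius=int(r*1.15))
    if h is not None:
        for x in sorted(h[0],key=lambda x:np.hypot(x[0]-u,x[1]-v))[:3]: print(x,onz(c,x[:2],z,P).round(1))
E
python3 -c "
from h import *
go((443.7,321.2,200),73.5);wrist('w1',(443.7,321.2));print(telemetry.sense()['joint_pos'].round(1))"
```

```text
time: 0.9
position: [445.2, 319.8, 200.9]
eef_rot: [[-0.959, 0.284, -0.0], [0.284, 0.959, -0.0], [-0.0, -0.0, -1.0]]
contact_force: [-0.1, 0.9, 0.2]
gripper_width: 85.3
time: 1.1
position: [444.8, 320.6, 200.7]
eef_rot: [[-0.958, 0.287, -0.001], [0.287, 0.958, -0.0], [0.001, -0.0, -1.0]]
contact_force: [-1.3, 0.2, -0.7]
gripper_width: 85.5
pos [444.8 320.6 200.7] tool y at 73.3 shift [0.0016 0.0004 0.001 ]
turn -0.2 scaled -0.0016
predicted px 326 201 radius 30
[326.5 197.5  28. ] [440.5 322.5 120. ]
[201.5 228.5  30.1] [435.3 200.3 120. ]
[ 78.5 267.5  25.7] [437.9  60.  120. ]
[-48.3   6.   10.4  98.5  -1.2  75.6  35.8]
```

View pics/w1.png

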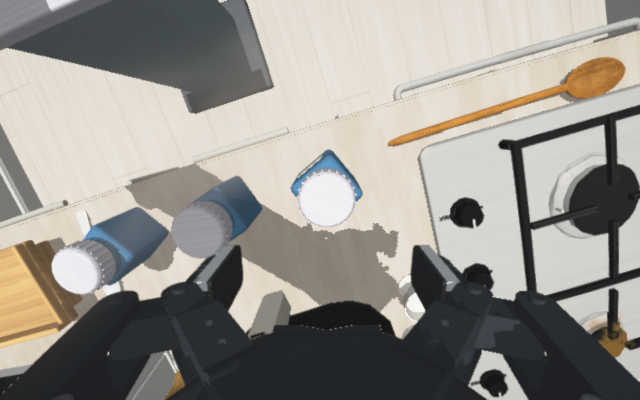

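The cap of jar a is at (326,198), and the ray puts it at about (442,322). That matches the top view. I'll go down and close on the cap, then turn 86° clockwise in two calls and read the wrist torque.

```bash
python3 -m pendant '[[0.004,0.001,0.05,0],[0.004,0.001,0.1,0],[0.004,0.001,0.135,0],[0.004,0.001,0.15,0],[0.004,0.001,0.15,0]]' 100 40
python3 -m pendant '[[0,0,0,0],[0,0,0,0],[0,0,0,0],[0,0,0,0],[0,0,0,0],[0,0,0,0]]' 0 40
python3 -c "
from h import *
s=telemetry.sense();print(s['wrist_torque'],s['contact_force'])"
python3 -m pendant '[[0,0,0,0.04],[0,0,0,0.08],[0,0,0,0.12],[0,0,0,0.16],[0,0,0,0.2]]'
python3 -c "
from h import *
s=telemetry.sense();print(s['wrist_torque'],s['contact_force'])"
```

```text
time: 1.65
position: [439.6, 324.0, 87.0]
eef_rot: [[-0.96, 0.281, -0.003], [0.281, 0.96, -0.002], [0.002, -0.003, -1.0]]
contact_force: [-0.2, 0.0, -0.3]
gripper_width: 85.6
time: 2.25
position: [448.2, 320.9, 99.6]
eef_rot: [[-0.958, 0.288, 0.01], [0.288, 0.958, 0.001], [-0.01, 0.004, -1.0]]
contact_force: [-5.7, -14.7, 47.2]
gripper_width: 0.6
[-3.3542871   1.29949069 -0.05078098] [ -5.65987131 -14.66500879  47.16464457]
time: 2.75
position: [448.2, 323.9, 99.8]
eef_rot: [[-0.756, 0.654, 0.012], [0.654, 0.756, 0.006], [-0.005, 0.013, -1.0]]
contact_force: [-5.5, -11.8, 45.2]
gripper_width: 0.1
[-2.71936971  1.31656682 -0.12007433] [ -5.45285246 -11.76487516  45.23376338]
```

The fingers shut fully and are being pushed up with 47 N, so the grasp missed. I'll look before moving.

```bash
python3 -c "
from h import *
w=eyes.get_image('wrist');s=eyes.get_image('scene');cv2.imwrite('pics/w2.png',w);cv2.imwrite('pics/s2.png',s)
a=cv2.resize(s[80:260,180:380],None,fx=2.2,fy=2.2,interpolation=2);b=cv2.resize(w,(a.shape[0]*400//250,396))[:,:]
b=b[:,:360+270]
print(a.shape,b.shape)
cv2.imwrite('pics/ab.png',cv2.resize(np.hstack([a,b[:a.shape[0]]]),None,fx=.74,fy=.74))"
```

```text
(396, 440, 3) (396, 630, 3)
```

View pics/ab.png

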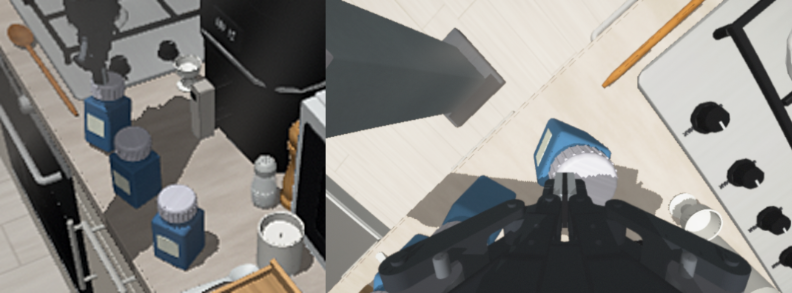

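The scene view shows the shut fingertips standing on top of jar a's cap. The TCP reads z≈100 there, so the cap top comes out about 20 mm lower than assumed. I'll lift off, turn back and measure that height properly.

```bash
python3 -m pendant '[[0,0,-0.05,0],[0,0,-0.1,-0.05],[0,0,-0.15,-0.1],[0,0,-0.15,-0.15],[0,0,-0.15,-0.2],[0,0,-0.15,-0.2]]' 100 40
cat >> h.py <<'E'
def wpose():
    s=telemetry.sense();c=eyes.get_calibration("wrist");M=np.eye(4);M[:3,:3]=s["eef_rot"];M[:3,3]=s["position"];return c,M@c["hand_eye"],s
E
python3 - <<'E'
from h import *
c,P,s=wpose();im=eyes.get_image("wrist");t=eyes.get_image("top");sc=eyes.get_image("scene")
for n,i in(("w3",im),("t3",t),("s3",sc)):cv2.imwrite(f"pics/{n}.png",i)
print(s["position"],s["contact_force"].round(1),s["gripper_width"])
T=eyes.get_calibration("top")
# white cap-top ellipse in wrist by brightness
g=cv2.cvtColor(im,cv2.COLOR_BGR2GRAY)
h=cv2.HoughCircles(cv2.medianBlur(g,5),cv2.HOUGH_GRADIENT,1,20,param1=80,param2=16,minRadius=22,maxRadius=36)[0]
print(h[:8])
c2=dict(c);c2["pose"]=P
tops={"a":(215.9,239),"b":(266.9,240.8),"c":(323.4,239.9)}
for n,u in tops.items():
    for x in h:
        X,e=cross(T,u,c2,x[:2])
        if e<8 and 40<X[2]<160: print(n,x,X.round(1),e.round(1),"radius at that z",(np.linalg.norm(P[:3,3]-X)*x[2]/K(c)[0,0]).round(1))
b=im[120:300,220:440]
cv2.imwrite("pics/w3c.png",np.hstack([cv2.resize(b,None,fx=1.8,fy=1.8),cv2.resize(t[190:280,180:380],(400,180)).repeat(1,0) if 0 else cv2.copyMakeBorder(cv2.resize(t[190:280,180:380],(400,180)),0,144,0,0,0)]))
E
```

```text
time: 3.45
position: [442.0, 323.8, 202.5]
eef_rot: [[-0.959, 0.284, 0.002], [0.284, 0.959, 0.002], [-0.001, 0.002, -1.0]]
contact_force: [0.4, -0.4, 0.5]
gripper_width: 84.4
[441.98890918 323.80555611 202.49658883] [ 0.4 -0.4  0.5] 84.42787982477884
[[323.5 201.5  26.6]
 [ 81.5 260.5  34.3]
 [198.5 236.5  34.3]
 [593.5 205.5  34.3]
 [ 64.5 283.5  32.1]
 [126.5 236.5  29.9]
 [587.5  65.5  33.2]
 [224.5 212.5  27.5]]
a [323.5 201.5  26.6] [443.6 321.8 113.4] 1.8 radius at that z 25.2
b [198.5 236.5  34.3] [440.8 193.4 114.4] 1.6 radius at that z 36.9
b [224.5 212.5  27.5] [442.1 199.4  50.2] 7.7 radius at that z 34.8
c [ 64.5 283.5  32.1] [443.2  51.  131.8] 4.5 radius at that z 43.5
```

View pics/w3c.png

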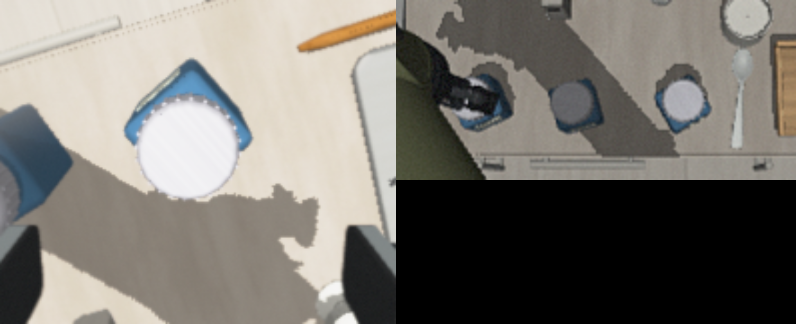

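Now it fits together. In the wrist view the open fingertips measure about 38 mm behind the TCP (168 px apart for 84 mm). Shut, they are about 20 mm behind it, which matches the contact at a reading of 100 with the cap top at 120. So the grasp needs a TCP reading of about 68. Jar a is still upright at (443.6,321.8).

```bash
cat > w.sh <<'E'
python3 -c "
from h import *
s=telemetry.sense();print('  TORQ',s['wrist_torque'].round(3),'F',s['contact_force'].round(1),'w',round(s['gripper_width'],1),'j7',s['joint_pos'][6].round(1))"
E
python3 -m pendant '[[-0.003,-0.002,0.05,0],[-0.003,-0.002,0.1,0],[-0.003,-0.002,0.15,0],[-0.003,-0.002,0.177,0],[-0.003,-0.002,0.177,0],[-0.003,-0.002,0.177,0]]' 100 40
python3 -m pendant '[[0,0,0,0],[0,0,0,0],[0,0,0,0],[0,0,0,0],[0,0,0,0]]' 0 40; sh w.sh
```

```text
time: 4.2
position: [443.5, 321.6, 68.7]
eef_rot: [[-0.959, 0.285, 0.0], [0.285, 0.959, -0.0], [-0.0, -0.0, -1.0]]
contact_force: [0.4, -0.0, 1.2]
gripper_width: 85.7
time: 4.7
position: [444.3, 321.7, 70.3]
eef_rot: [[-0.959, 0.284, 0.002], [0.284, 0.959, 0.001], [-0.002, 0.002, -1.0]]
contact_force: [-0.8, -2.5, 6.5]
gripper_width: 52.2
  TORQ [-0.402  0.206  0.016] F [-0.8 -2.5  6.5] w 52.2 j7 37.0
```

The width is 52 mm, so it has the cap. Now the turn.

```bash
python3 -m pendant '[[0,0,0,0.05],[0,0,0,0.1],[0,0,0,0.15],[0,0,0,0.2]]'|tail -1; sh w.sh
python3 -m pendant '[[0,0,0,0.06],[0,0,0,0.12],[0,0,0,0.18],[0,0,0,0.24]]'|tail -1; sh w.sh
python3 -m pendant '[[0,0,0,0.06],[0,0,0,0.12],[0,0,0,0.18],[0,0,0,0.24]]'|tail -1; sh w.sh
python3 -m pendant '[[0,0,0,0.05],[0,0,0,0.05],[0,0,0,0.05]]'; sh w.sh
python3 -c "
from h import *
cv2.imwrite('pics/s4.png',eyes.get_image('scene'))
cv2.imwrite('pics/s4c.png',cv2.resize(eyes.get_image('scene')[90:260,190:340],None,fx=3,fy=3,interpolation=2))"
```

```text
gripper_width: 52.3
  TORQ [ 0.439 -0.242  0.089] F [1.  1.  1.4] w 52.3 j7 13.3
gripper_width: 52.3
  TORQ [ 0.346 -0.478  0.113] F [1.7 1.6 1.4] w 52.3 j7 -14.9
gripper_width: 52.0
  TORQ [ 0.105 -0.681  0.123] F [2.7 0.9 1.9] w 52.0 j7 -43.0
time: 6.2
position: [445.4, 322.6, 70.2]
eef_rot: [[0.241, 0.97, 0.004], [0.97, -0.241, 0.003], [0.004, 0.004, -1.0]]
contact_force: [3.6, 0.2, 6.3]
gripper_width: 52.4
  TORQ [ 0.13  -1.023  0.041] F [3.6 0.2 6.3] w 52.4 j7 -48.4
```

View pics/s4c.png

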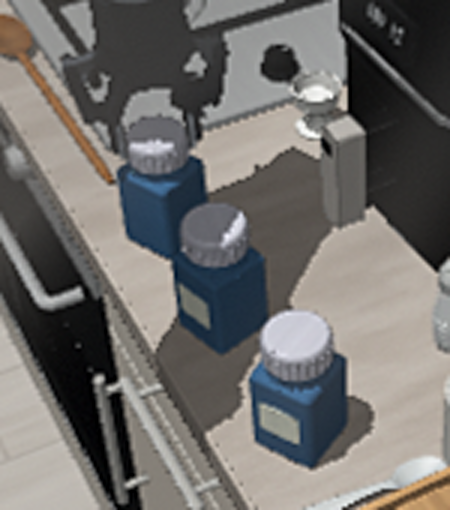

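Jar a's label has swung out of view, so the body turned with the cap through about the full 86°, at about 0.1 N m throughout. That cap was tight already. Lifting it now.

```bash
python3 -m pendant '[[0,0,-0.02,0],[0,0,-0.06,0],[0,0,-0.11,0],[0,0,-0.16,0],[0,0,-0.2,0],[0,0,-0.2,0]]' 0 70; sh w.sh
python3 -c "
from h import *
go((464,-353,220),-14)"
```

```text
time: 6.9
position: [444.1, 322.4, 222.1]
eef_rot: [[0.242, 0.97, 0.003], [0.97, -0.242, 0.004], [0.005, 0.002, -1.0]]
contact_force: [0.3, 0.5, -4.9]
gripper_width: 51.3
  TORQ [ 0.243 -0.144 -0.004] F [ 0.3  0.5 -4.9] w 51.3 j7 -51.0
pos [444.1 322.4 222.1] tool y at -14.0 shift [-0.8674  0.2438 -0.0009]
turn -0.0 scaled -0.0001
```

```bash
python3 -m pendant '[[-0.026,0.007,0,0],[-0.078,0.022,0,0],[-0.139,0.039,0,0],[-0.2,0.056,0,0],[-0.26,0.073,0,0],[-0.321,0.09,0,0],[-0.382,0.107,0,0],[-0.434,0.122,0,0]]'
python3 -m pendant '[[-0.052,0.015,0,0],[-0.113,0.032,0,0],[-0.174,0.049,0,0],[-0.234,0.066,0,0],[-0.295,0.083,0,0],[-0.356,0.1,0,0],[-0.399,0.112,0,0],[-0.434,0.122,0,0]]'
python3 -m pendant '[[0,0,0,0],[0,0,0,0],[0,0,0,0]]' | head -2; sh w.sh
python3 -c "
from h import *
go((464,-353,122));t=eyes.get_image('top');cv2.imwrite('pics/t5.png',t);cv2.imwrite('pics/t5c.png',cv2.resize(t[170:290,330:530],None,fx=3.5,fy=3.5,interpolation=2))"
```

```text
time: 7.7
position: [449.7, -19.8, 215.6]
eef_rot: [[0.244, 0.97, -0.006], [0.97, -0.244, -0.001], [-0.002, -0.005, -1.0]]
contact_force: [-0.1, 0.7, -4.8]
gripper_width: 51.2
time: 8.5
position: [459.3, -355.9, 215.5]
eef_rot: [[0.245, 0.969, -0.005], [0.969, -0.245, 0.002], [0.001, -0.006, -1.0]]
contact_force: [0.3, 0.4, -5.0]
gripper_width: 51.0
time: 8.8
position: [461.5, -352.7, 216.7]
  TORQ [ 0.059 -0.072 -0.009] F [ 0.6 -0.8 -4.9] w 51.3 j7 33.6
pos [ 461.5 -352.7  216.7] tool y at -14.0 shift [1.000e-04 3.700e-03 1.262e-01]
```

View pics/t5c.png

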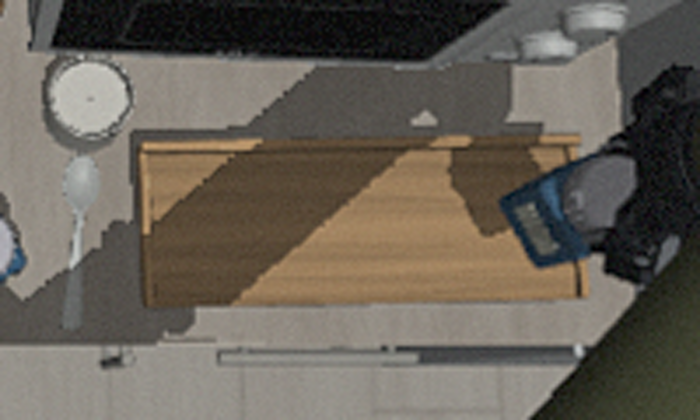

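The shelf is empty and measures as before, with its middle near (467,-247). The jar is over the far slot. Lowering, releasing and backing off.

```bash
python3 -m pendant '[[0,0.003,0.03,0],[0,0.003,0.07,0],[0,0.003,0.1,0],[0,0.003,0.117,0],[0,0.003,0.125,0],[0,0.003,0.13,0],[0,0.003,0.132,0],[0,0.003,0.132,0]]'; sh w.sh
```

```text
time: 9.65
position: [464.8, -355.6, 120.9]
eef_rot: [[0.244, 0.97, 0.001], [0.97, -0.244, -0.0], [0.0, 0.001, -1.0]]
contact_force: [-2.2, 1.7, 3.3]
gripper_width: 51.1
  TORQ [0.496 0.59  0.022] F [-2.2  1.7  3.3] w 51.1 j7 37.4
```

```bash
python3 -m pendant '[[0,0,0,0],[0,0,0,0],[0,0,0,0],[0,0,-0.05,0],[0,0,-0.1,0],[0,0,-0.14,0],[0,0,-0.14,0]]' 100 40; sh w.sh
python3 -c "
from h import *
go((441.5,193.3,210),66)"
```

```text
time: 10.35
position: [466.5, -357.4, 228.9]
eef_rot: [[0.244, 0.97, 0.007], [0.97, -0.244, -0.004], [-0.002, 0.008, -1.0]]
contact_force: [-0.3, -0.2, -0.3]
gripper_width: 85.7
  TORQ [-0.045 -0.019  0.012] F [-0.3 -0.2 -0.3] w 85.7 j7 33.5
pos [ 466.5 -357.4  228.9] tool y at -14.1 shift [ 0.7041 -0.2113  0.022 ]
turn -80.1 scaled -0.6675
```

```bash
python3 -m pendant '[[0.06,-0.018,0,0],[0.12,-0.036,0,0],[0.18,-0.054,0,0],[0.24,-0.072,0,0],[0.3,-0.09,0,0],[0.35,-0.106,0,0],[0.35,-0.106,0.01,-0.06],[0.35,-0.106,0.02,-0.12]]'|head -2
python3 -c "
from h import *
go((441.5,193.3,205),66)"
```

```text
time: 11.15
position: [451.2, -79.4, 208.8]
pos [451.2 -79.4 208.8] tool y at 0.8 shift [ 0.3638 -0.0078  0.0052]
turn -65.2 scaled -0.5433
```

```bash
python3 -m pendant '[[0.06,-0.001,0.005,-0.07],[0.12,-0.002,0.005,-0.14],[0.18,-0.004,0.005,-0.21],[0.24,-0.005,0.005,-0.28],[0.3,-0.006,0.005,-0.35],[0.364,-0.008,0.005,-0.42],[0.364,-0.008,0.005,-0.49],[0.364,-0.008,0.005,-0.545]]'|head -2
python3 -m pendant '[[0,0,0,0],[0,0,0,0]]'|head -2; sh w.sh
python3 -c "
from h import *
wrist('w6',(441.5,193.3));go((441.5,193.3,68),66)"
```

```text
time: 11.95
position: [443.1, 193.5, 204.6]
time: 12.15
position: [443.7, 191.6, 205.2]
  TORQ [ 0.004 -0.037 -0.051] F [-0.5  0.8  0.4] w 85.5 j7 36.9
predicted px 327 198 radius 29
[325.5 194.5  28. ] [437.5 193.8 120. ]
[201.5 251.5  28. ] [439.3  58.3 120. ]
pos [443.7 191.6 205.3] tool y at 65.5 shift [0.0036 0.0009 0.1831]
turn -0.5 scaled -0.0038
```

```bash
python3 -m pendant '[[0.005,0,0.05,0],[0.005,0,0.1,0],[0.005,0,0.15,0],[0.005,0,0.183,0],[0.005,0,0.183,0],[0.005,0,0.183,0]]' 100 40|head -2
python3 -m pendant '[[0,0,0,0],[0,0,0,0],[0,0,0,0],[0,0,0,0],[0,0,0,0]]' 0 40|head -2; sh w.sh
python3 -m pendant '[[0,0,0,0.05],[0,0,0,0.1],[0,0,0,0.15],[0,0,0,0.2]]'|tail -1; sh w.sh
python3 -m pendant '[[0,0,0,0.06],[0,0,0,0.12],[0,0,0,0.18],[0,0,0,0.24]]'|tail -1; sh w.sh
python3 -m pendant '[[0,0,0,0.06],[0,0,0,0.12],[0,0,0,0.18],[0,0,0,0.24]]'|tail -1; sh w.sh
python3 -m pendant '[[0,0,0,0.05],[0,0,0,0.05],[0,0,0,0.05]]'; sh w.sh
python3 -c "
from h import *
cv2.imwrite('pics/s7c.png',cv2.resize(eyes.get_image('scene')[90:260,190:340],None,fx=3,fy=3,interpolation=2))"
```

```text
time: 12.8
position: [440.7, 193.1, 68.8]
time: 13.3
position: [441.4, 193.4, 70.1]
  TORQ [-0.446  0.299 -0.002] F [-1.4 -2.1  6.3] w 52.0 j7 42.5
gripper_width: 52.4
  TORQ [-0.477  0.264  0.056] F [-1.5 -1.6  6.1] w 52.4 j7 18.4
gripper_width: 52.1
  TORQ [-0.51   0.137  0.023] F [-1.2 -2.8  6.6] w 52.1 j7 -10.2
gripper_width: 51.9
  TORQ [ 0.134 -0.82   0.149] F [2.4 0.3 2. ] w 51.9 j7 -38.8
time: 14.8
position: [442.4, 194.7, 70.0]
eef_rot: [[0.37, 0.929, 0.004], [0.929, -0.37, 0.003], [0.004, 0.003, -1.0]]
contact_force: [1.7, 1.7, 6.8]
gripper_width: 52.1
  TORQ [ 0.185 -0.918 -0.025] F [1.7 1.7 6.8] w 52.1 j7 -44.3
```

View pics/s7c.png

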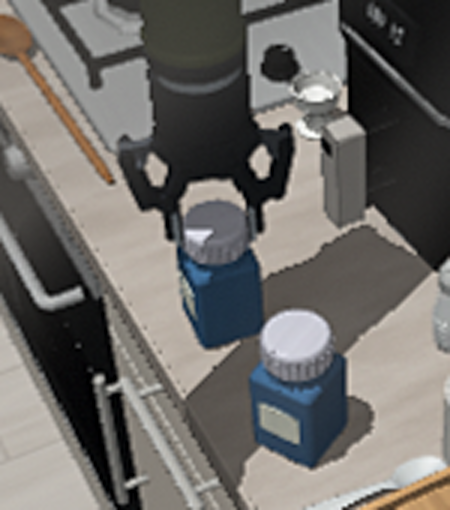

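Jar b's cap turned at low torque (0.02–0.06) and the label stayed in view. Near the end the torque rose to 0.15 and the body turned along by about 25–30°. So it was loose and is now tight. Lifting it and carrying it to the middle slot.

```bash
python3 -m pendant '[[0,0,-0.02,0],[0,0,-0.06,0],[0,0,-0.11,0],[0,0,-0.16,0],[0,0,-0.2,0],[0,0,-0.2,0]]' 0 70|head -2; sh w.sh
python3 -c "
from h import *
go((464,-248,220))"
```

```text
time: 15.45
position: [441.6, 194.2, 221.5]
  TORQ [-0.048 -0.138  0.002] F [ 1.8  0.8 -3.5] w 51.2 j7 -52.0
pos [441.6 194.2 221.5] tool y at -21.8 shift [-5.364e-01  2.464e-01 -3.000e-04]
```

```bash
python3 -m pendant '[[-0.021,0.01,0,0],[-0.064,0.03,0,0],[-0.113,0.052,0,0],[-0.161,0.074,0,0],[-0.209,0.096,0,0],[-0.257,0.118,0,0],[-0.306,0.14,0,0],[-0.349,0.16,0,0]]'|head -2
python3 -m pendant '[[-0.048,0.022,0,0],[-0.097,0.044,0,0],[-0.14,0.064,0,0],[-0.17,0.078,0,0],[-0.187,0.086,0,0],[-0.187,0.086,0,0],[-0.187,0.086,0,0],[-0.187,0.086,0,0]]'|head -2; sh w.sh
python3 -c "
from h import *
go((464,-248,120))"
```

```text
time: 16.25
position: [451.4, -97.2, 215.9]
time: 17.05
position: [461.0, -247.1, 217.4]
  TORQ [-0.003 -0.002  0.023] F [-0.6  0.9 -2.8] w 51.5 j7 7.5
pos [ 461.  -247.1  217.4] tool y at -21.8 shift [0.0003 0.0045 0.1298]
```

```bash
python3 -m pendant '[[0,0.004,0.03,0],[0,0.004,0.07,0],[0,0.004,0.1,0],[0,0.004,0.117,0],[0,0.004,0.125,0],[0,0.004,0.13,0],[0,0.004,0.132,0],[0,0.004,0.132,0]]'|head -2; sh w.sh
python3 -m pendant '[[0,0,0,0]]'|head -2; sh w.sh
```

```text
time: 17.85
position: [465.1, -249.5, 120.6]
  TORQ [0.464 0.587 0.03 ] F [-2.5  2.7  3. ] w 51.1 j7 16.0
time: 17.95
position: [465.1, -249.5, 120.6]
  TORQ [ 0.613  0.699 -0.045] F [-3.1  2.1  5.6] w 51.2 j7 16.0
```

```bash
python3 -m pendant '[[0,0,0,0],[0,0,0,0],[0,0,0,0],[0,0,-0.05,0],[0,0,-0.1,0],[0,0,-0.14,0],[0,0,-0.14,0]]' 100 40|head -2; sh w.sh
python3 -c "
from h import *
go((442,51,205),50)"
```

```text
time: 18.65
position: [467.0, -251.2, 228.3]
  TORQ [-0.025 -0.014 -0.015] F [ 0.6 -1.3 -0.3] w 85.6 j7 7.5
pos [ 467.  -251.2  228.3] tool y at -21.9 shift [ 0.3613 -0.1814  0.0303]
turn -71.9 scaled -0.5991
```

```bash
python3 -m pendant '[[0.045,-0.023,0.005,-0.07],[0.09,-0.045,0.01,-0.14],[0.135,-0.068,0.015,-0.21],[0.18,-0.09,0.02,-0.28],[0.225,-0.113,0.025,-0.35],[0.27,-0.135,0.03,-0.42],[0.315,-0.158,0.03,-0.49],[0.361,-0.181,0.03,-0.55]]'|head -2
python3 -m pendant '[[0,0,0,-0.05],[0,0,0,-0.05],[0,0,0,-0.05]]'|head -2; sh w.sh
python3 -c "
from h import *
wrist('w8',(442.5,50.6));go((442,51,68),50)"
```

```text
time: 19.45
position: [438.7, 53.6, 201.0]
time: 19.75
position: [439.3, 51.6, 201.3]
  TORQ [-0.028 -0.033  0.032] F [0.6 0.2 0.4] w 85.7 j7 30.8
predicted px 328 206 radius 29
[328.5 201.5  27.5] [439.8  53.4 120. ]
[334.5 296.5  26.7] [520.1  -6.  120. ]
pos [439.4  51.4 201.5] tool y at 49.9 shift [-0.003   0.0019  0.1779]
turn -0.1 scaled -0.0009
```

```bash
python3 -m pendant '[[-0.003,0.001,0.05,0],[-0.003,0.001,0.1,0],[-0.003,0.001,0.15,0],[-0.003,0.001,0.178,0],[-0.003,0.001,0.178,0],[-0.003,0.001,0.178,0]]' 100 40|head -2
python3 -m pendant '[[0,0,0,0],[0,0,0,0],[0,0,0,0],[0,0,0,0],[0,0,0,0]]' 0 40|head -2; sh w.sh
python3 -m pendant '[[0,0,0,0.05],[0,0,0,0.1],[0,0,0,0.15],[0,0,0,0.2]]'|tail -1; sh w.sh
python3 -m pendant '[[0,0,0,0.06],[0,0,0,0.12],[0,0,0,0.18],[0,0,0,0.24]]'|tail -1; sh w.sh
python3 -m pendant '[[0,0,0,0.06],[0,0,0,0.12],[0,0,0,0.18],[0,0,0,0.24]]'|tail -1; sh w.sh
python3 -m pendant '[[0,0,0,0.05],[0,0,0,0.05],[0,0,0,0.05]]'; sh w.sh
python3 -c "
from h import *
t=eyes.get_image('scene');cv2.imwrite('pics/s9c.png',cv2.resize(t[120:380,230:450],None,fx=2.3,fy=2.3,interpolation=2))"
```

```text
time: 20.4
position: [442.1, 50.6, 68.8]
time: 20.9
position: [442.7, 51.6, 69.9]
  TORQ [-0.282  0.445 -0.042] F [-1.9 -0.6  8. ] w 52.4 j7 39.2
gripper_width: 52.2
  TORQ [ 0.077 -0.085  0.126] F [ 0.  -0.2  4. ] w 52.2 j7 15.0
gripper_width: 51.9
  TORQ [-0.008 -0.134  0.167] F [-0.1 -0.2  3.9] w 51.9 j7 -13.8
gripper_width: 52.1
  TORQ [-0.087 -0.244  0.109] F [ 0.9 -0.3  3.7] w 52.1 j7 -42.6
time: 22.4
position: [443.5, 52.0, 69.9]
eef_rot: [[0.606, 0.795, 0.004], [0.795, -0.606, 0.002], [0.004, 0.002, -1.0]]
contact_force: [0.6, -0.6, 6.5]
gripper_width: 52.4
  TORQ [-0.046 -0.245 -0.071] F [ 0.6 -0.6  6.5] w 52.4 j7 -48.1
```

View pics/s9c.png

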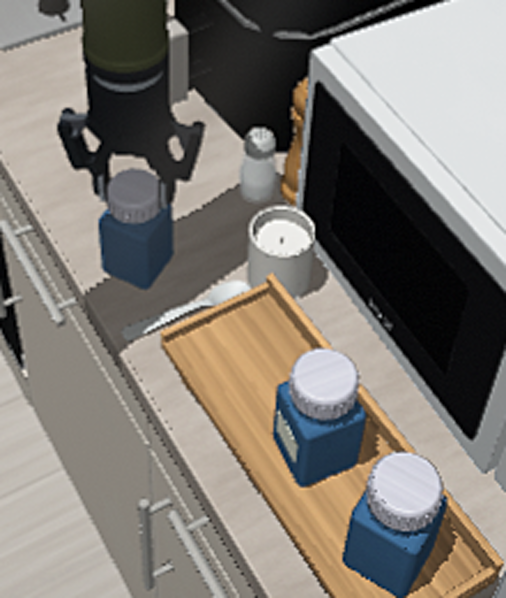

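Jar c's label has turned away and the torque was 0.11–0.17 from the start, so that cap was tight already. Jars a and b stand upright on the shelf. Carrying jar c to the near slot.

```bash
python3 -m pendant '[[0,0,-0.02,0],[0,0,-0.06,0],[0,0,-0.11,0],[0,0,-0.16,0],[0,0,-0.2,0],[0,0,-0.2,0]]' 0 70|head -2; sh w.sh
python3 -c "
from h import *
go((464,-143,220))"
```

```text
time: 23.05
position: [443.7, 52.1, 221.8]
  TORQ [ 0.02  -0.141 -0.005] F [ 0.8  0.3 -2.9] w 51.0 j7 -56.1
pos [443.7  52.1 221.8] tool y at -37.4 shift [-0.1903  0.1793  0.0015]
```

```bash
python3 -m pendant '[[-0.01,0.009,0,0],[-0.04,0.038,0,0],[-0.08,0.075,0,0],[-0.12,0.113,0,0],[-0.155,0.146,0,0],[-0.18,0.17,0,0],[-0.19,0.179,0,0],[-0.19,0.179,0,0]]'|head -2
python3 -m pendant '[[0,0,0,0],[0,0,0,0]]'|head -2; sh w.sh
python3 -c "
from h import *
go((464,-143,120))"
```

```text
time: 23.85
position: [459.9, -145.0, 216.8]
time: 24.05
position: [461.2, -141.4, 217.7]
  TORQ [-0.007 -0.044  0.007] F [-0.1  0.1 -4. ] w 51.4 j7 -31.5
pos [ 461.2 -141.4  217.7] tool y at -37.3 shift [0.0007 0.0044 0.1303]
```

```bash
python3 -m pendant '[[0,0.003,0.03,0],[0,0.003,0.07,0],[0,0.003,0.1,0],[0,0.003,0.117,0],[0,0.003,0.125,0],[0,0.003,0.13,0],[0,0.003,0.132,0],[0,0.003,0.132,0]]'|head -2; sh w.sh
python3 -m pendant '[[0,0,0,0],[0,0,0,0],[0,0,0,0],[0,0,-0.05,0],[0,0,-0.1,0],[0,0,-0.15,0],[0,0,-0.2,0],[0,0,-0.2,0]]' 100 40|head -2; sh w.sh
python3 -c "
from h import *
go((430,200,260),0)"
```

```text
time: 24.85
position: [463.6, -143.9, 120.5]
  TORQ [ 0.402  0.991 -0.015] F [-3.3  1.7  4.2] w 51.7 j7 -21.1
time: 25.65
position: [466.4, -145.3, 274.2]
  TORQ [ 0.019  0.017 -0.07 ] F [ 0.4 -0.7  0.2] w 85.4 j7 -32.1
pos [ 466.4 -145.3  274.2] tool y at -37.5 shift [ 0.3357 -0.3189  0.019 ]
turn -37.5 scaled -0.3125
```

Moving the arm clear for a final check.

```bash
python3 -m pendant '[[0.04,-0.04,0,0],[0.08,-0.08,0,0],[0.12,-0.115,0,0],[0.16,-0.15,0,0],[0.2,-0.19,0,0],[0.24,-0.23,0,0],[0.28,-0.27,0,0],[0.32,-0.305,0,0]]'|head -2
python3 -m pendant '[[0,0,0,0],[0,0,0,0],[0,0,0,0],[0,0,0,0]]'
python3 - <<'E'
from h import *
T=eyes.get_calibration("top");t=eyes.get_image("top");s=eyes.get_image("scene");cv2.imwrite("pics/t10.png",t)
i=t.astype(int);m=((i[...,2]-i[...,0]<8)&(i.min(2)>100)).astype(np.uint8);w=np.zeros_like(m);w[205:262,368:500]=m[205:262,368:500]
N,_,st,ce=cv2.connectedComponentsWithStats(w)
for k in range(1,N):
    if st[k,4]>100: print(st[k],"cap top at",onz(T,ce[k],168).round(1),"rel shelf",(onz(T,ce[k],168)-[467,-247.5,50]).round(1))
t0=cv2.imread("pics/top0.png")
a=cv2.resize(t[130:290,185:505],(800,400),interpolation=2)
b=cv2.resize(s[130:390,190:450],(200,200))
cv2.imwrite("pics/f.png",a);cv2.imwrite("pics/fs.png",cv2.resize(s[120:390,190:460],None,fx=2.2,fy=2.2))
E
```

```text
time: 26.45
position: [427.1, 186.8, 268.7]
time: 26.85
position: [428.3, 183.5, 269.4]
eef_rot: [[0.611, 0.792, 0.0], [0.792, -0.611, 0.001], [0.0, -0.0, -1.0]]
contact_force: [0.4, 0.5, -0.6]
gripper_width: 85.4
[435 219  23  22 368] cap top at [ 462.5 -247.6  168. ] rel shelf [-4.50e+00 -1.00e-01  1.18e+02]
[480 219  20  22 353] cap top at [ 463.  -355.3  168. ] rel shelf [  -4.  -107.8  118. ]
[393 220  22  22 370] cap top at [ 461.4 -144.3  168. ] rel shelf [ -5.6 103.2 118. ]
```

View pics/f.png

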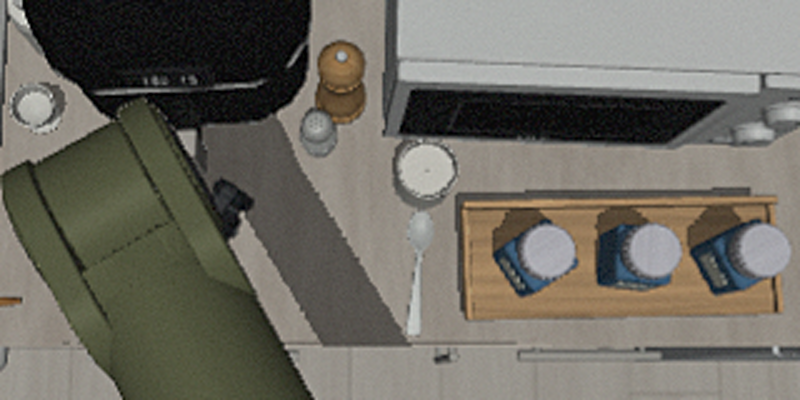

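View pics/fs.png

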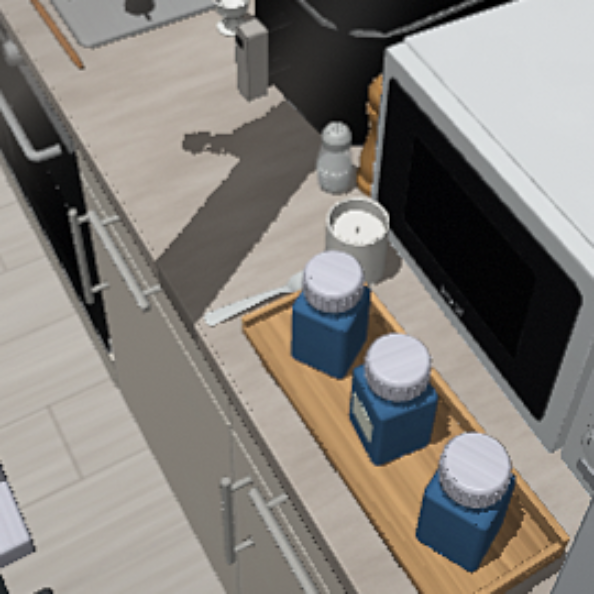

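All three jars stand upright on the board at y ≈ -108, 0 and +103 mm, x ≈ -5 mm. The bystanders have not moved and the arm is clear. Handing in.

```bash
python3 -c "
from rig import hand_in
print(hand_in())"
```

```text
the job is handed in; nothing more can be done
None
```

All three jars are upright on the shelf with their caps tight, and I handed the job in at about 27 s of robot time. No verdict came back.

**Caps:** I turned each cap about 87° clockwise before lifting its jar.
- **Middle jar:** this was the loose one. It turned at only 0.02–0.06 N m. Near the end the torque rose to 0.15 N m and the jar began turning with the cap, so it is tight.
- **Outer two jars:** these turned with their caps from the start at about 0.1 N m or more, so both were tight already. I judged tightness from torque and from the jar bodies turning, since cap angles cannot be read directly.

**Last checks:** The caps measured x ≈ -4 to -6 mm from the shelf's middle line. Along the shelf they are at y ≈ -108, 0 and +103 mm. All three jars look upright in both views. The bystanders in view look unmoved, judged by eye only. The gripper is open, clear of everything and shows no contact force.

**What went wrong:** My first grasp missed. The fingertips actually sit about 20 mm behind the stated TCP when shut, and about 38 mm when open. The fingers closed on top of the first jar's cap and pressed with about 47 N. They also turned 24° clockwise there, but the jar stayed upright. I lifted off, lowered the grasp height by 20 mm and had no further misses.

I viewed 11 pictures, one over the budget of 10.

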